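Pop the battery hatch of the sculptor's turntable

ROBOT

A 6-joint arm with a two-finger parallel gripper is mounted at the origin on the work surface. World frame = base frame: x ahead of the robot, y to its left, z up, the work surface at z = 0. Lengths are in m, angles in rad, forces in N, time in s.
With the tool pointing down it reaches from about 0.35 to 0.775 m from the base axis. Payload 5.5 kg.
Tool frame: the origin (TCP) lies midway between the tips of the shut fingers; the grasp point (between the pads) lies 19 mm behind it; z points along the fingers, y is the line along which they close (so a half turn about z gives the same grasp; the last joint's range is limited). The gripper opens to 85 mm and grips with 20 to 120 N. Pads are 22 mm wide; open, the fingers measure 114 mm over their backs; the gripper's body (76 mm by 85 mm) begins 54 mm behind the grasp point. The pads swing forward as they close: fully open they stand 13 mm farther back than shut.
Start: joints at [1.095, 0.313, 0.046, 1.304, 0, 1.431], TCP at [0.19, 0.543, 0.231] pointing down, gripper open.
Joint ranges: [-2.76, 2.76], [-0.86, 1.69], [-1.03, 1.26], [-2.2, 2.34], [-1.47, 1.5], [-3.14, 3.14]. Speed limits (rad/s): [2.57, 2.57, 3.14, 3.14, 3.14, 3.14].

INTERFACE

Orientations are given as a unit quaternion [w, x, y, z].
In Python, from workcell import env gives the robot as it stands. The module is installed in compiled form; this text tells all that it offers.
- The arm moves only by the tool servo_tool, never from a script. Its argument "increments" is a list of rows, each an object of numbers: "grip": the closure, from 0 (fully open) to 1 (shut); "x", "y", "z": the shift along the tool's x, y, z in mm; "roll": the turn about the tool's z in degrees. In form: [{"grip": .., "x": .., "y": .., "z": .., "roll": ..}, ...]. A call has 1 to 5 rows; each row shifts and turns the commanded pose from where the row before left it, along the tool's axes as they then stand; what a row does not reach is not made up. A row lasts 1/12 s, in which the tool goes at most 41.7 mm and 7.16 degrees, less where a joint would pass 70% of its speed; a pose out of reach is approached as far as the arm can. A call is refused whole if a number of a shift passes 41.7 or a number of a turn 7.16, either way. A call with a gripper value outside its range is refused whole. The fingers move at their own pace and stop on an object; "grip_force" is the grip in N (left out, the last holds). Time passes only in rows, so rows that do not move let the fingers close. It gives the time, the measured TCP pose, the force, the opening and the grip force at its end, in the units of the state.
- env.get_state(): the state, without advancing time (a new reading comes with each control period).
- env.read_camera(name): name is "scene" or "top"; returns the picture (420x560x3 uint8, red, green, blue); there is no depth.
- env.get_calibration(name): a dict with "vertical_fov" (degrees; the focal length in pixels is half the picture's height over the tangent of half this angle, whatever the lens; pixels are square), "cx", "cy" (the principal point, pixels), "k1" (the pictures are not rectified: a ray, as slopes to the right and down, at radius r is drawn at 1 + k1 r^2 times it, then the intrinsics apply), "rvec" (rotation vector, rad) and "tvec" (3), from world to camera coordinates, as OpenCV has them. Camera axes: x right, y down, z forward; pixel columns grow to the right and rows downward; lengths in m; the calibration is good to about 2 mm. A picture is of the moment at which its call begins. get_calibration takes no time and is no camera call.
- env.hand_in(): hands the job in; it is judged then, once.
The state is a dict: "clock": time; "joint_pos": joint angles; "qvel": joint speeds; "tau": joint torques, N m; "tcp_pos": TCP position; "orientation": TCP orientation; "wrist_force": force on the tool from outside, world axes, zero at the start; "ft_torque": the same for the moment, N m; "finger_gap": finger opening in m; "grip_force": force on a finger pad.
Only numpy, scipy, OpenCV 4.12 (cv2) and the standard library are available. Lean on these libraries where they do the work, as an engineer would, in place of code of your own. Each camera call takes 0.05 s, during which the arm holds its last target. There are 200 camera calls.

TASK

Press the orange mark on the turntable's white battery hatch down once with the closed fingertips until its push-push latch lets go, then draw back so that the hatch pops up by itself, and leave it standing wide open without touching it again. Press gently, do not grip or lift anything, do not press the green start button, and leave the clay figures, the jar and the sanding block where they are.

Things in the scene. Friction and masses are not known exactly. Their poses are not given: they have to be found in the camera images.
- turntable: powered turntable: fixed grey housing 180 (x) x 320 (y) x 70 high, origin at the centre of its underside on the table, z up. In its frame: fixed aluminium wheel 144 in diameter, top 90 above the table, centred at (0, -80); battery hatch flush in the housing's top at the +y end, over x -70 to 45, y 30 to 130; start button at (-66, 5)
- hatch_press (a point): centre of the orange press mark (22 diameter) on the upper face of the white hatch, 97 from the hinge, 18 from the free edge, 70 above the table while shut; moves with the hatch. The hatch is a plate 115 (turntable x) x 100 (y) x 6, hinged at its far (+x) edge, free edge on the -x side, which swings up to 105 above the housing
- hatch_hinge (a point): middle of the hatch's hinge line, at the upper face of the hatch, on its +x edge; its y axis runs along the hinge
- hatch (a joint): hatch angle, rad: 0 shut, latched, flush; positive = opening upward; stop at 1.1. Pushed in it goes negative: latch lets go when the mark is 4.5 mm down (-0.045); stop at -0.063 (6 mm). Push: about 3 N at the mark. On release a damped spring lifts it to 1.1 in 1 to 2 s and holds it; if a finger stays above, it rests on it. Pressing the open hatch down again latches it shut for good
- start (a joint): green start button, 18 in diameter, top 20 above the housing; 0 up, 0.004 m pressed fully (4 N)
- start_top (a point): centre of the top of the green start button
- figure_wheel: round-bellied grey-brown clay figure, 92 in diameter, 103 high, loose on the wheel; origin at the centre of its underside, z up
- figure_bench: a similar, lighter clay figure, 83 in diameter, 93 high, loose on the table; origin at the centre of its underside, z up
- slip_jar: open glass jar 70 in diameter, 66 high, with pale slip and a leaning white brush reaching 60 off its axis and up to 133 high, loose on the table; origin at the centre of its underside, z up
- sanding_block: wooden sanding block 90 x 50 x 35 high, loose on the table; origin at the centre of its underside, z up

How it is judged:
On the way, in this order (a step that is already met when the one before it is completed fails the run):
1. the hatch is pushed in by the fingers, within 35 mm of the middle of its orange mark (value of joint hatch below -0.035 rad and contact force between the fingers and hatch above 1 N and horizontal distance between the grasp point and hatch_press below 0.035 m), for 0.02 s.
2. the hatch has popped wide open and stays so, free of the fingers (value of joint hatch above 1 rad and contact force between the arm and hatch below 0.2 N), for 0.5 s.
At the end, for the whole second after the job is handed in: the hatch stands open at more than 1.0 rad and is still, the start button is up, and both figures, the jar and the sanding block are upright within 15 mm of where they started (value of joint hatch above 1 rad and velocity of joint hatch between -0.05 and 0.05 rad/s and value of joint start below 0.001 m and distance of each of figure_wheel, figure_bench, slip_jar, sanding_block from where it was at the start of the episode below 0.015 m and angle between each of figure_wheel, figure_bench, slip_jar's own z axis and vertical below 0.2 rad); the robot touches nothing.
It fails at once if the hatch is pressed or gripped with more than 35 N (contact force between the arm and hatch above 35 N).
It fails at once if the wide-open hatch (beyond 1.0 rad) is touched (value of joint hatch above 1 rad and contact force between the arm and hatch above 1 N).
It fails at once if the start button is pressed (value of joint start above 0.002 m).
It fails at once if a figure, the jar or the sanding block is lifted or pushed away (distance of any of figure_wheel, figure_bench, slip_jar, sanding_block from where it was at the start of the episode above 0.015 m).
It also fails if it takes over 29 s, if anything falls off the work surface, if the arm or the gripper's body presses on something with over 40 N, if the wrist force passes 120 N, or if a joint passes its speed limit or range.

## Working session

There is one attempt and no reset: what is moved stays moved. The work goes in short steps, Python scripts to look and compute and a tool call to move; the robot and the scene stay as the last step left them, time stands still between calls to the robot, and variables do not carry over. Pictures are saved under pics/ and viewed, at most 10 in all, crops included, and the job is handed in when it is done.

Besides the shell and the picture viewer there is one more tool, called by a JSON object that holds its "op" and its "data". servo_tool: Moves the arm, as the interface text tells. Its arguments: {"type":"object","properties":{"increments":{"type":"array"},"grip_force":{"type":"number"}},"required":["increments"]}

```bash
mkdir -p pics; cat > h.py <<'E'
import numpy as np, cv2
from workcell import env
def cal(n):
    c=env.get_calibration(n); f=210/np.tan(np.radians(c["vertical_fov"])/2)
    R=cv2.Rodrigues(np.array(c["rvec"],float))[0]; return c,f,R,np.array(c["tvec"],float)
def ray(n,u,v):
    c,f,R,t=cal(n); d=np.array([(u-c["cx"])/f,(v-c["cy"])/f]); s=d.copy()
    for _ in range(30): s=d/(1+c["k1"]*(s@s))
    return -R.T@t, R.T@np.array([s[0],s[1],1])
def onz(n,u,v,z):
    o,d=ray(n,u,v); return o+d*(z-o[2])/d[2]
def proj(n,P):
    c,f,R,t=cal(n); p=R@np.array(P,float)+t; s=p[:2]/p[2]; s=s*(1+c["k1"]*(s@s)); return s*f+[c["cx"],c["cy"]]
def snap(n,fn):
    im=env.read_camera(n); cv2.imwrite("pics/"+fn,im[:,:,::-1]); return im
E
python3 -c "
from h import *
snap('top','t0.png');snap('scene','s0.png')
for n in('top','scene'):print(env.get_calibration(n),ray(n,280,210)[0])
s=env.get_state();print(s)"
```

```text
{'vertical_fov': 56.97698479282387, 'cx': 274.88618613822564, 'cy': 214.49020352876667, 'k1': -0.07438877553657522, 'rvec': array([ 2.1615    , -2.19964769,  0.08762156]), 'tvec': array([0.05046494, 0.6064945 , 1.00152014])} [0.52524045 0.04082189 1.04684331]
{'vertical_fov': 45.035271742412476, 'cx': 282.2459141277328, 'cy': 214.56694947805187, 'k1': -0.1132006980418742, 'rvec': array([ 2.21429512,  0.86823168, -0.35562434]), 'tvec': array([-0.47151244, -0.2241543 ,  1.5425553 ])} [ 1.19378338 -0.60639531  0.92693687]
{'clock': 0.1, 'joint_pos': array([ 1.09539205e+00,  3.13952389e-01,  4.50839097e-02,  1.30360151e+00,
       -3.14392842e-05,  1.43116960e+00]), 'qvel': array([ 0.00238402, -0.00098975,  0.00317182,  0.00121725,  0.00168158,
       -0.00098977]), 'tau': array([ 3.42694439e-03, -4.81725097e+01,  2.99243402e+01,  1.27309104e-02,
       -1.16973088e-04,  8.35491932e-06]), 'tcp_pos': array([0.18928382, 0.54246317, 0.23047908]), 'orientation': array([-2.38319318e-04,  1.67101113e-01,  9.85939409e-01, -8.02331576e-04]), 'wrist_force': array([-0.34277095, -0.0076205 ,  0.12544573]), 'ft_torque': array([ 0.00434701, -0.02486014,  0.05265778]), 'grip_force': 0.0, 'finger_gap': 0.08527179759293169}
```

View pics/t0.png

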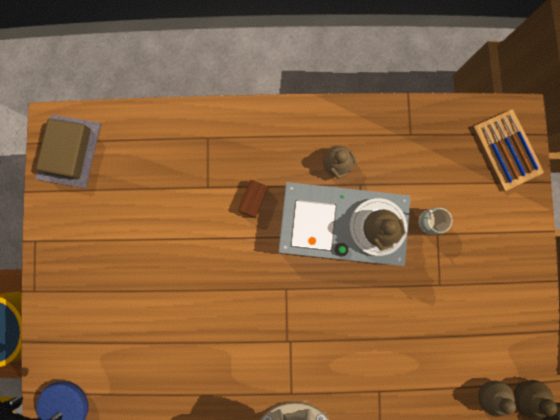

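View pics/s0.png

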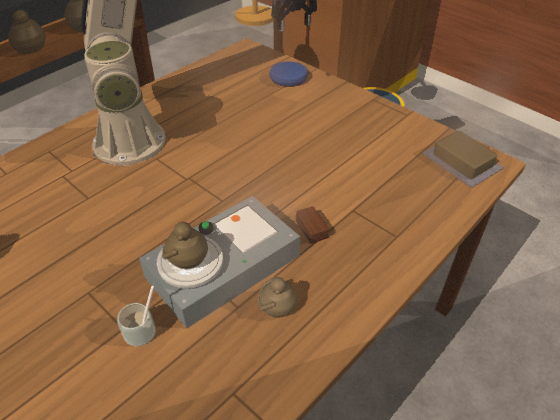

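The top view shows the orange mark near (312,241), the green button near (342,250) and the hatch at about x 292–335, y 202–250. In the scene view the mark is near (236,218) and the button near (206,227). I'll localise these by colour centroid.

```bash
python3 -c "
from h import *
P={}
for n,f,m0,g0 in(('top','t0.png',(312,241),(342,250)),('scene','s0.png',(236,218),(206,225))):
  h=cv2.cvtColor(cv2.imread('pics/'+f),cv2.COLOR_BGR2HSV)
  for k,lo,hi,c,z in(('mark',(3,170,150),(18,255,255),m0,.07),('btn',(45,100,60),(85,255,255),g0,.09)):
    m=cv2.inRange(h,lo,hi);w=np.zeros_like(m);cv2.circle(w,c,12,255,-1);v,u=np.nonzero(m&w)
    print(n,k,u.mean(),v.mean(),len(u),onz(n,u.mean(),v.mean(),z)); P[n,k]=onz(n,u.mean(),v.mean(),z)
for k in('mark','btn'):
  (o1,d1),(o2,d2)=[(ray(n,0,0)[0],P[n,k]-ray(n,0,0)[0]) for n in('top','scene')]
  s=np.linalg.lstsq(np.c_[d1,-d2],o2-o1,rcond=None)[0];print(k,o1+s[0]*d1,o2+s[1]*d2)
d=P['top','mark']-P['top','btn'];print('dist',np.hypot(*d[:2]))
m,b=(P['top','mark']+P['scene','mark'])/2,(P['top','btn']+P['scene','btn'])/2
# turntable frame: mark (-52,80), btn (-66,5)
a=np.arctan2(*(m-b)[1::-1])-np.arctan2(75,14);c,s=np.cos(a),np.sin(a);R=np.array([[c,-s],[s,c]]);t=m[:2]-R@[-.052,.08]
print('yaw',np.degrees(a),t)
for q in([-90,-160],[90,-160],[90,160],[-90,160]):print(proj('top',[*(R@(np.array(q)/1e3)+t),.07]))
"
```

```text
top mark 311.72972972972974 240.32432432432432 37 [ 0.5366522  -0.05185204  0.07      ]
top btn 341.72549019607845 249.2156862745098 51 [ 0.51309843 -0.12363444  0.09      ]
scene mark 235.0 218.0 31 [ 0.53415957 -0.05091817  0.07      ]
scene btn 205.0 224.7560975609756 41 [ 0.51484792 -0.12641924  0.09      ]
mark [ 0.53662634 -0.05164207  0.07221324] [ 0.53591167 -0.05239362  0.07227619]
btn [ 0.51306023 -0.12415186  0.08698952] [ 0.51249588 -0.12475646  0.0871006 ]
dist 0.07554795315406164
yaw -5.653599294965366 [ 0.57927183 -0.13611868]
[404.69876295 263.29659931]
[408.55377328 192.95345379]
[284.38758456 182.67421393]
[278.71883455 253.34131115]
```

Both views agree on the mark at (0.5355, -0.0515, 0.07), and the housing corners reproject correctly. I'll move there high, with the fingers closing.

{"op": "servo_tool", "data": {"increments": [{"grip":1,"x":-24,"y":-20},{"grip":1,"x":-24,"y":-20},{"grip":1,"x":-24,"y":-20},{"grip":1,"x":-24,"y":-20},{"grip":1,"x":-24,"y":-20}], "grip_force": 20}}

```text
invalid input at $.increments[0]: expected keys grip, x, y, z, roll
```

{"op": "servo_tool", "data": {"increments": [{"grip":1,"x":-24,"y":-20},{"grip":1,"x":-24,"y":-20},{"grip":1,"x":-24,"y":-20},{"grip":1,"x":-24,"y":-20},{"grip":1,"x":-24,"y":-20}]}}

```text
invalid input at $.increments[0]: expected keys grip, x, y, z, roll
```

{"op": "servo_tool", "data": {"increments": [{"grip":1,"x":-24,"y":-20},{"grip":1,"x":-24,"y":-20},{"grip":1,"x":-24,"y":-20},{"grip":1,"x":-24,"y":-20},{"grip":1,"x":-24,"y":-20}]}}

```text
invalid input at $.increments[0]: expected keys grip, x, y, z, roll
```

{"op": "servo_tool", "data": {"increments": [{"grip":1,"x":-24,"y":-20},{"grip":1,"x":-24,"y":-20},{"grip":1,"x":-24,"y":-20},{"grip":1,"x":-24,"y":-20},{"grip":1}]}}

```text
invalid input at $.increments[0]: expected keys grip, x, y, z, roll
```

```bash
cat > d.py <<'E'
from h import *
from scipy.spatial.transform import Rotation as Ro
s=env.get_state();q=s["orientation"];R=Ro.from_quat([*q[1:],q[0]]).as_matrix()
print(s["clock"],s["tcp_pos"],s["finger_gap"],s["wrist_force"],"tool delta mm",R.T@(np.array([.5355,-.0515,.090])-s["tcp_pos"])*1e3,"\n",R.round(3))
E
python3 d.py
```

```text
0.1 [0.18928382 0.54246317 0.23047908] 0.08527179759293169 [-0.34277095 -0.0076205   0.12544573] tool delta mm [-522.62281423 -446.47956881  141.11575364] 
 [[-0.944  0.33  -0.001]
 [ 0.33   0.944 -0.002]
 [ 0.    -0.002 -1.   ]]
```

{"op": "servo_tool", "data": {"increments": [{"grip":1,"x":-24,"y":-20,"z":0,"roll":0},{"grip":1,"x":-24,"y":-20,"z":0,"roll":0},{"grip":1,"x":-24,"y":-20,"z":0,"roll":0},{"grip":1,"x":-24,"y":-20,"z":0,"roll":0},{"grip":1,"x":-24,"y":-20,"z":0,"roll":0}], "grip_force": 20}}

```text
clock: 0.52
tcp_pos: [0.27, 0.4075, 0.2308]
orientation: [-0.0, 0.167, 0.986, -0.0]
wrist_force: [0.4, 0.2, 0.4]
finger_gap: 0.0252
grip_force: 0.0
```

{"op": "servo_tool", "data": {"increments": [{"grip":1,"x":-24,"y":-20,"z":0,"roll":0},{"grip":1,"x":-24,"y":-20,"z":0,"roll":0},{"grip":1,"x":-24,"y":-20,"z":0,"roll":0},{"grip":1,"x":-24,"y":-20,"z":0,"roll":0},{"grip":1,"x":-24,"y":-20,"z":0,"roll":0}]}}

```text
clock: 0.93
tcp_pos: [0.3504, 0.2735, 0.231]
orientation: [-0.0, 0.167, 0.986, -0.0]
wrist_force: [2.0, 0.4, -0.2]
finger_gap: 0.0002
grip_force: 0.0
```

{"op": "servo_tool", "data": {"increments": [{"grip":1,"x":-24,"y":-20,"z":0,"roll":0},{"grip":1,"x":-24,"y":-20,"z":0,"roll":0},{"grip":1,"x":-24,"y":-20,"z":0,"roll":0},{"grip":1,"x":-24,"y":-20,"z":0,"roll":0},{"grip":1,"x":-24,"y":-20,"z":0,"roll":0}]}}

```text
clock: 1.35
tcp_pos: [0.4308, 0.1396, 0.2311]
orientation: [-0.0, 0.167, 0.986, 0.0]
wrist_force: [0.6, 1.3, -0.1]
finger_gap: 0.0
grip_force: 0.0
```

{"op": "servo_tool", "data": {"increments": [{"grip":1,"x":-24,"y":-20,"z":0,"roll":0},{"grip":1,"x":-24,"y":-20,"z":0,"roll":0},{"grip":1,"x":-24,"y":-20,"z":0,"roll":0},{"grip":1,"x":-24,"y":-20,"z":0,"roll":0},{"grip":1,"x":0,"y":0,"z":0,"roll":0}]}}

```text
clock: 1.77
tcp_pos: [0.4974, 0.0297, 0.2306]
orientation: [0.001, 0.17, 0.986, -0.001]
wrist_force: [0.4, -0.1, -0.0]
finger_gap: -0.0001
grip_force: 0.0
```

```bash
python3 d.py
```

```text
1.7667 [0.49743919 0.02973638 0.23062552] -7.330461801780942e-05 [ 0.40985461 -0.14448598 -0.04453976] tool delta mm [-62.79514612 -63.68259695 140.80059448] 
 [[-0.943  0.334  0.001]
 [ 0.334  0.943 -0.002]
 [-0.002 -0.001 -1.   ]]
```

{"op": "servo_tool", "data": {"increments": [{"grip":1,"x":-21,"y":-21.2,"z":0,"roll":0},{"grip":1,"x":-21,"y":-21.2,"z":10,"roll":0},{"grip":1,"x":-21,"y":-21.2,"z":20,"roll":0},{"grip":1,"x":0,"y":0,"z":30,"roll":0},{"grip":1,"x":0,"y":0,"z":30,"roll":0}]}}

```text
clock: 2.18
tcp_pos: [0.5344, -0.0483, 0.1405]
orientation: [0.001, 0.168, 0.986, 0.0]
wrist_force: [0.3, 0.8, -1.0]
finger_gap: -0.0005
grip_force: 0.0
```

{"op": "servo_tool", "data": {"increments": [{"grip":1,"x":0,"y":0,"z":25,"roll":0},{"grip":1,"x":0,"y":0,"z":20,"roll":0},{"grip":1,"x":0,"y":0,"z":5,"roll":0},{"grip":1,"x":0,"y":0,"z":0,"roll":0},{"grip":1,"x":0,"y":0,"z":0,"roll":0}]}}

```text
clock: 2.6
tcp_pos: [0.5335, -0.0466, 0.0919]
orientation: [0.0, 0.167, 0.986, 0.0]
wrist_force: [0.3, -0.1, 0.9]
finger_gap: 0.0002
grip_force: 0.0
```

```bash
python3 d.py; python3 -c "
from h import *
im=snap('scene','s1.png');cv2.imwrite('pics/s1c.png',cv2.resize(im[120:300,130:350,::-1],None,fx=3.2,fy=3.2,interpolation=2))"
```

```text
2.6 [ 0.53351056 -0.04664862  0.09185403] 0.00017567704318320704 [ 0.30734361 -0.06364786  0.90877208] tool delta mm [-3.47547642 -3.92626656  1.85382478] 
 [[-0.944  0.329  0.   ]
 [ 0.329  0.944  0.   ]
 [-0.     0.    -1.   ]]
```

View pics/s1c.png

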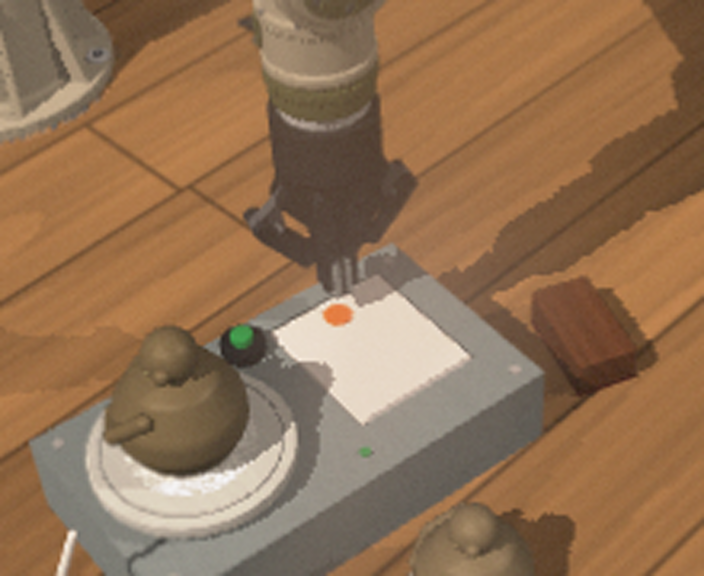

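The fingertips (crop 342,290) hang about 20 mm above the mark (338,315), which fits the measurement. I'll centre and then press in small steps.

{"op": "servo_tool", "data": {"increments": [{"grip":1,"x":-3.5,"y":-4,"z":8,"roll":0},{"grip":1,"x":0,"y":0,"z":7,"roll":0},{"grip":1,"x":0,"y":0,"z":3,"roll":0},{"grip":1,"x":0,"y":0,"z":0,"roll":0},{"grip":1,"x":0,"y":0,"z":0,"roll":0}]}}

```text
clock: 3.07
tcp_pos: [0.535, -0.0518, 0.0731]
orientation: [-0.0, 0.167, 0.986, 0.0]
wrist_force: [-0.3, 0.2, 0.4]
finger_gap: 0.0001
grip_force: 0.0
```

{"op": "servo_tool", "data": {"increments": [{"grip":1,"x":0,"y":0,"z":2,"roll":0},{"grip":1,"x":0,"y":0,"z":2,"roll":0},{"grip":1,"x":0,"y":0,"z":0,"roll":0},{"grip":1,"x":0,"y":0,"z":0,"roll":0},{"grip":1,"x":0,"y":0,"z":0,"roll":0}]}}

```text
clock: 3.48
tcp_pos: [0.5356, -0.0519, 0.0696]
orientation: [0.0, 0.167, 0.986, 0.0]
wrist_force: [0.4, 0.3, 3.1]
finger_gap: 0.0002
grip_force: 1.0
```

{"op": "servo_tool", "data": {"increments": [{"grip":1,"x":0,"y":0,"z":1,"roll":0},{"grip":1,"x":0,"y":0,"z":1,"roll":0},{"grip":1,"x":0,"y":0,"z":0,"roll":0},{"grip":1,"x":0,"y":0,"z":0,"roll":0},{"grip":1,"x":0,"y":0,"z":0,"roll":0}]}}

```text
clock: 3.9
tcp_pos: [0.5356, -0.0519, 0.0674]
orientation: [0.0, 0.167, 0.986, 0.0]
wrist_force: [1.0, 0.2, 2.3]
finger_gap: 0.0003
grip_force: 1.4
```

Contact at about 70 mm and 3 N, as expected. Pressing on past 4.5 mm.

{"op": "servo_tool", "data": {"increments": [{"grip":1,"x":0,"y":0,"z":1,"roll":0},{"grip":1,"x":0,"y":0,"z":1,"roll":0},{"grip":1,"x":0,"y":0,"z":0.7,"roll":0},{"grip":1,"x":0,"y":0,"z":0,"roll":0},{"grip":1,"x":0,"y":0,"z":0,"roll":0}]}}

```text
clock: 4.32
tcp_pos: [0.5355, -0.0519, 0.0645]
orientation: [0.0, 0.167, 0.986, 0.0]
wrist_force: [1.4, 0.1, 1.7]
finger_gap: -0.0008
grip_force: 1.1
```

{"op": "servo_tool", "data": {"increments": [{"grip":1,"x":0,"y":0,"z":0.3,"roll":0},{"grip":1,"x":0,"y":0,"z":0.2,"roll":0},{"grip":1,"x":0,"y":0,"z":0,"roll":0}]}}

```text
clock: 4.57
tcp_pos: [0.5356, -0.0519, 0.0643]
orientation: [0.0, 0.167, 0.986, 0.0]
wrist_force: [1.8, 0.0, 3.3]
finger_gap: -0.0004
grip_force: 1.8
```

Near the stop. Now I draw back up and towards the robot.

{"op": "servo_tool", "data": {"increments": [{"grip":1,"x":0,"y":0,"z":-25,"roll":0},{"grip":1,"x":15,"y":-5,"z":-36,"roll":0},{"grip":1,"x":20,"y":-7,"z":-34,"roll":0},{"grip":1,"x":25,"y":-8.5,"z":-30,"roll":0},{"grip":1,"x":28,"y":-9.5,"z":-25,"roll":0}]}}

```text
clock: 4.98
tcp_pos: [0.4415, -0.0511, 0.2154]
orientation: [-0.0, 0.167, 0.986, -0.0]
wrist_force: [-0.2, -0.9, 0.7]
finger_gap: 0.0001
grip_force: 0.0
```

{"op": "servo_tool", "data": {"increments": [{"grip":1,"x":20,"y":-7,"z":-15,"roll":0},{"grip":1,"x":10,"y":-3.5,"z":0,"roll":0},{"grip":1,"x":0,"y":0,"z":0,"roll":0},{"grip":1,"x":0,"y":0,"z":0,"roll":0},{"grip":1,"x":0,"y":0,"z":0,"roll":0}]}}

```text
clock: 5.4
tcp_pos: [0.4107, -0.0512, 0.2278]
orientation: [-0.001, 0.167, 0.986, 0.0]
wrist_force: [0.1, 0.5, -0.6]
finger_gap: 0.0002
grip_force: 0.0
```

{"op": "servo_tool", "data": {"increments": [{"grip":1,"x":0,"y":0,"z":0,"roll":0},{"grip":1,"x":0,"y":0,"z":0,"roll":0},{"grip":1,"x":0,"y":0,"z":0,"roll":0},{"grip":1,"x":0,"y":0,"z":0,"roll":0},{"grip":1,"x":0,"y":0,"z":0,"roll":0}]}}

```text
clock: 5.82
tcp_pos: [0.4107, -0.0512, 0.2287]
orientation: [-0.0, 0.167, 0.986, 0.0]
wrist_force: [0.3, 0.1, -0.7]
finger_gap: 0.0004
grip_force: 0.0
```

{"op": "servo_tool", "data": {"increments": [{"grip":1,"x":0,"y":0,"z":0,"roll":0},{"grip":1,"x":0,"y":0,"z":0,"roll":0},{"grip":1,"x":0,"y":0,"z":0,"roll":0},{"grip":1,"x":0,"y":0,"z":0,"roll":0},{"grip":1,"x":0,"y":0,"z":0,"roll":0}]}}

```text
clock: 6.23
tcp_pos: [0.4106, -0.0512, 0.2291]
orientation: [0.0, 0.167, 0.986, 0.0]
wrist_force: [-0.5, 0.1, 0.1]
finger_gap: -0.0003
grip_force: 0.0
```

{"op": "servo_tool", "data": {"increments": [{"grip":1,"x":0,"y":0,"z":0,"roll":0},{"grip":1,"x":0,"y":0,"z":0,"roll":0},{"grip":1,"x":0,"y":0,"z":0,"roll":0},{"grip":1,"x":0,"y":0,"z":0,"roll":0},{"grip":1,"x":0,"y":0,"z":0,"roll":0}]}}

```text
clock: 6.65
tcp_pos: [0.4106, -0.0512, 0.2291]
orientation: [0.0, 0.167, 0.986, 0.0]
wrist_force: [-1.0, 0.1, -0.4]
finger_gap: 0.0005
grip_force: 0.0
```

```bash
python3 -c "
from h import *
im=snap('scene','s2.png');cv2.imwrite('pics/s2c.png',cv2.resize(im[120:300,130:350,::-1],None,fx=3.2,fy=3.2,interpolation=2))"
```

```text
(no output)
```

View pics/s2c.png

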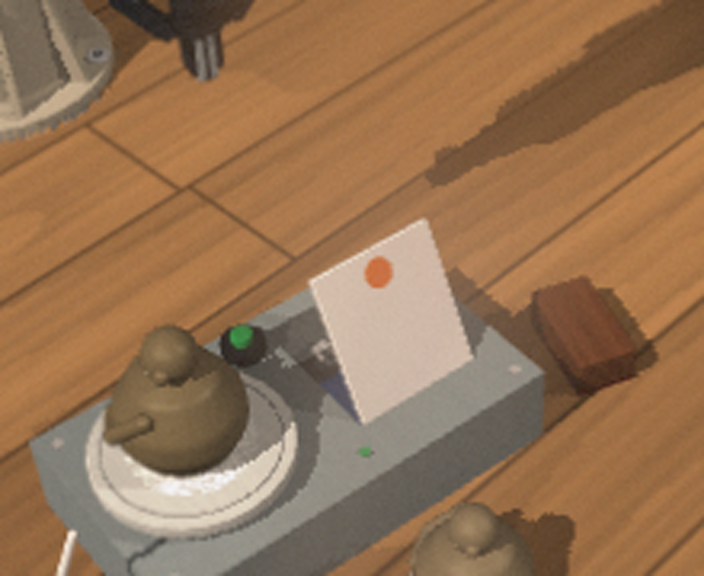

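The hatch stands open with its mark at crop (378,272), and the arm is clear. I'll wait a little longer so it settles, check that it is still at 1.1 rad, and hand in.

{"op": "servo_tool", "data": {"increments": [{"grip":1,"x":0,"y":0,"z":0,"roll":0},{"grip":1,"x":0,"y":0,"z":0,"roll":0},{"grip":1,"x":0,"y":0,"z":0,"roll":0},{"grip":1,"x":0,"y":0,"z":0,"roll":0},{"grip":1,"x":0,"y":0,"z":0,"roll":0}]}}

```text
clock: 7.12
tcp_pos: [0.4106, -0.0512, 0.2291]
orientation: [-0.0, 0.167, 0.986, 0.0]
wrist_force: [0.3, -0.5, 0.3]
finger_gap: -0.0001
grip_force: 0.0
```

{"op": "servo_tool", "data": {"increments": [{"grip":1,"x":0,"y":0,"z":0,"roll":0},{"grip":1,"x":0,"y":0,"z":0,"roll":0},{"grip":1,"x":0,"y":0,"z":0,"roll":0},{"grip":1,"x":0,"y":0,"z":0,"roll":0},{"grip":1,"x":0,"y":0,"z":0,"roll":0}]}}

```text
clock: 7.53
tcp_pos: [0.4106, -0.0512, 0.2291]
orientation: [0.0, 0.167, 0.986, 0.0]
wrist_force: [0.0, -0.1, 1.0]
finger_gap: 0.0001
grip_force: 0.0
```

{"op": "servo_tool", "data": {"increments": [{"grip":1,"x":0,"y":0,"z":0,"roll":0},{"grip":1,"x":0,"y":0,"z":0,"roll":0},{"grip":1,"x":0,"y":0,"z":0,"roll":0},{"grip":1,"x":0,"y":0,"z":0,"roll":0},{"grip":1,"x":0,"y":0,"z":0,"roll":0}]}}

```text
clock: 7.95
tcp_pos: [0.4106, -0.0512, 0.2291]
orientation: [0.0, 0.167, 0.986, 0.0]
wrist_force: [0.7, -0.1, 0.8]
finger_gap: 0.0002
grip_force: 0.0
```

```bash
python3 -c "
from h import *
a=cv2.imread('pics/s2.png')[:,:,::-1];b=snap('scene','s3.png')
for im in(a,b):
  m=cv2.inRange(cv2.cvtColor(np.ascontiguousarray(im),cv2.COLOR_RGB2HSV),(3,150,150),(14,255,255));w=np.zeros_like(m);cv2.circle(w,(248,205),12,255,-1);v,u=np.nonzero(m&w);print(u.mean(),v.mean())
y=np.radians(-5.65)
for t in(.9,1,1.1):
  r=.097*(1-np.cos(t));print(t,proj('scene',[.5355+r*np.cos(y),-.0515+r*np.sin(y),.07+.097*np.sin(t)]))
"
```

```text
247.625 204.94642857142858
247.66071428571428 204.82142857142858
0.9 [243.23711434 203.18938689]
1 [245.31881484 203.17271993]
1.1 [247.59525512 203.5456877 ]
```

The hatch is still, and its mark matches 1.1 rad.

```bash
python3 -c "
from workcell import env
print(env.hand_in())"
```

```text
the job is handed in; nothing more can be done
None
```

The hatch was pressed once at its orange mark (forces read stayed around 3 N), popped up and stands open at about 1.1 rad with the arm clear; the job is handed in, and the interface gave no verdict.

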